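# Clamp the filter tube in the V-block holder

### The job

Take the steel filter tube from its wooden rest, lay it gently in the two V-blocks of the holder with its plain end (not the collar) touching the end stop, and let go so that it lies centred in the grooves. Then swing the clamp strap over and press it down until its sprung pad bears on the tube with about 10 newtons; the tube is thin-walled, so neither the stop nor the pad may ever press on it with more than 25 newtons. Leave the other things on the bench where they are.

Things in the scene. Friction and masses are not known exactly. Their poses are not given: they have to be found in the camera images.
- tube: steel tube, 180 mm long, 28 mm in diameter, 0.17 to 0.35 kg, with a collar (34 mm in diameter) at one end. Origin at mid-length on its axis; its y axis runs along the tube to the collar, which spans y = +74 to +90 mm. Starts lying in the rest, axis 40 mm above the bench, collar to the robot's left. It may roll: only its y axis matters.
- plain_end (a point): centre of the tube's plain end face, at y = -90 mm of the tube
- rest: wooden rest, fixed: board 60 x 140 x 8 mm with two V-notched saddles 18 mm thick, 48 mm wide, 36 mm high, centred at y = -50 and +50 mm; 82 mm are open between them. Origin under its middle; y along the notches. The tube lies along y, its centre within 10 mm of the middle.
- v_holder: steel V-block holder, fixed to the bench; base plate 12 mm thick, x -42 to 66, y -96 to 90 mm. Origin on the bench under the grooves' mid-line; y along the grooves away from the end stop, x to the hinge side (far from the robot), z up.
- v_blocks: the two steel V-blocks fixed on the holder, with the same origin and axes: 60 mm wide, 50 mm high, 30 mm long, centred at y = -50 and +50 mm, 70 mm open between them
- seat (a point): fixed point of the holder where the centre of a well-seated tube lies when its plain end touches the stop: x = 0, y = +10, z = 47.8 mm of the holder. The 90 degree grooves would meet at z = 28 mm.
- end_stop: upright rigid steel plate, 34 mm wide, top at z = 70 mm, at the -y end of the holder, fixed to it, with the same origin and axes as the holder. Its face is the plane y = -80 mm.
- strap: clamp strap: aluminium bar 22 x 5 mm, 0.1 kg, over the V-block next to the end stop. Origin on the hinge axis; it runs along its own -x axis; its z axis is up when it lies closed (level). It starts open, leaning 0.15 to 0.45 rad beyond upright, away from the groove. Stiff friction hinge (0.8 N m): it stays where left and keeps the pad force; 9 N pressed 90 mm from the hinge moves it.
- strap_hinge (a point): middle of the hinge axis, which runs along y at x = 45, y = -50, z = 76 mm of the holder
- strap_end (a point): rounded outer end of the strap, mid-thickness, 103 mm from the hinge
- spindle_mount (a point): point of the strap's mid-thickness, 45 mm from the hinge. A spindle below it carries a rubber pad 18 mm across on a spring: 3 N per mm, 7 mm travel, no preload. The spindle is screwed out by an untold 0 to 8 mm, so the pad first touches the seated tube with the strap 0.09 to 0.27 rad above level: feel for it. 10 N on the pad adds 5 N at a finger 90 mm out (14 N in all).
- tape_roll: masking tape roll, 104 mm across, 30 mm high, flat on the bench to the right of the holder
- marker_pen: white marker pen with a red cap, 137 mm long, 13 mm thick, on the bench
- opener: flat screwdriver with yellow handle, 201 mm long, 28 mm thick, on the bench behind
- bottle: white tint bottle with dark purple screw cap, 48 mm across, 95 mm high, standing behind the wooden rest
Not all that is in view belongs to the job. Of the things that look like the tube, the larger one is meant.

How it is judged:
On the way:
1. the tube lies in both V-blocks, centred, its plain end at the stop, and is let go while the strap is still open (x of tube in the frame of v_holder between -0.002 and 0.002 m and z of tube in the frame of v_holder between 0.0455 and 0.0495 m and angle between the y axis of tube and the y axis of v_holder, either way round below 0.035 rad and y of plain_end in the frame of v_holder between -0.083 and -0.0785 m and contact force between tube and the fingers below 0.1 N and angle between strap's own z axis and vertical above 0.7 rad), for 0.3 s.
At the end, for the whole second after the job is handed in: The tube lies in both grooves (axis within 2 mm of the seated place across and in height, within 0.035 rad of the groove), its plain end within 1.5 mm of the end stop, released and at rest; the strap lies over it within 0.3 rad of level, let go, and its pad presses the tube with 6 to 15 N (x of tube in the frame of v_holder between -0.002 and 0.002 m and z of tube in the frame of v_holder between 0.0455 and 0.0495 m and angle between the y axis of tube and the y axis of v_holder, either way round below 0.035 rad and y of plain_end in the frame of v_holder between -0.083 and -0.0785 m and contact force between each of tube, strap and the fingers below 0.1 N and contact force between strap and tube between 6 and 15 N and angle between strap's own z axis and vertical below 0.3 rad and linear speed of tube below 0.01 m/s); the robot touches nothing.
It fails at once if the strap's pad loads the tube with more than 25 N (contact force between strap and tube above 25 N).
It fails at once if the tube is rammed against the end stop (more than 25 N) (contact force between end_stop and tube above 25 N).
It fails at once if the tube is pressed into the V-blocks with more than 50 N (contact force between v_blocks and tube above 50 N).
It fails at once if a bystander is moved by more than 30 mm (distance of any of tape_roll, marker_pen, opener, bottle from where it was at the start of the episode above 0.03 m).
It also fails if it takes over 72 s, if anything falls off the work surface, if the arm or the gripper's body presses on something with over 40 N, if the wrist force passes 120 N, or if a joint passes its speed limit or range.

### The arm

A 7-joint arm with a two-finger parallel gripper is mounted at the origin on a cart in front of the work surface, level with it; the furniture and walls round the work are solid. World frame = base frame: x ahead of the robot, y to its left, z up, the work surface at z = 0. Lengths are in m, angles in rad, forces in N, time in s.
With the tool pointing down it reaches from about 0.425 to 0.925 m from the base axis. Payload 6.8 kg.
Tool frame: the origin (TCP) lies on the mounting face of the last link; the fingertips stand 173 mm ahead of it and the grasp point (between the pads) lies 155 mm ahead of it; z points along the fingers, y is the line along which they close (so a half turn about z gives the same grasp; the last joint's range is limited). The gripper opens to 85 mm and grips with 20 to 120 N. Pads are 22 mm wide; open, the fingers measure 114 mm over their backs; the gripper's body (76 mm by 85 mm) begins 54 mm behind the grasp point. The pads swing forward as they close: fully open they stand 13 mm farther back than shut.
Start: joints at [-1.341, 0.477, 0.022, 1.555, -0.011, 1.109, -0.083], TCP at [0.224, 0.637, 0.405] pointing down, gripper open.
Joint ranges: [-2.96, 2.96], [-0.34, 2.1], [-1.41, 1.46], [0.24, 2.44], [-1.37, 4.51], [0.17, 1.92], [-2.96, 2.96]. Speed limits (rad/s): [2.39, 2.39, 3.14, 3.14, 3.14, 3.14, 3.14].

### API

Orientations are given as a unit quaternion [w, x, y, z].
In Python, from station import bot gives the robot as it stands. The module is installed in compiled form; this text tells all that it offers.
- The arm moves only by the shell command python3 -m pendant 'ROWS' [FORCE]. ROWS is JSON, a list of rows, each a list of 5 numbers: the finger opening in m, from 0 to 0.0854, then the shift along the tool's x, y, z in m, then the turn about the tool's z in degrees. In form: [[jaw, x, y, z, yaw], ...]. A call has 1 to 12 rows; each row shifts and turns the commanded pose from where the row before left it, along the tool's axes as they then stand; what a row does not reach is not made up. A row lasts 1/12 s, in which the tool goes at most 41.7 mm and 7.16 degrees, less where a joint would pass 70% of its speed; a pose out of reach is approached as far as the arm can. A call with a gripper value outside its range is refused whole. The fingers move at their own pace and stop on an object; FORCE is the grip in N (left out, the last holds). Time passes only in rows, so rows that do not move let the fingers close. It gives the time, the measured TCP pose, the force, the opening and the grip force at its end, in the units of the state.
- bot.get_obs(): the state, without advancing time (a new reading comes with each control period).
- bot.read_camera(name): name is "side" or "top" or "wrist"; returns (picture, depth): 420x560x3 uint8, blue, green, red; 420x560 float32, m along the optical axis (not along the pixel's ray), 0 where there is no reading.
- bot.camera_model(name): a dict with "intrinsics" (3x3 intrinsics, pixels), "dist_coeffs" ([k1, k2, p1, p2, k3] as OpenCV has them; the pictures are not rectified), "R" (3x3) and "t" (3): a world point X has camera coordinates R X + t. Camera axes: x right, y down, z forward; pixel columns grow to the right and rows downward; lengths in m; the calibration is good to about 2 mm. A picture is of the moment at which its call begins: read the wrist's pose just before it. camera_model takes no time and is no camera call; for the wrist camera it gives the pose at the moment of the call.
- bot.hand_in(): hands the job in; it is judged then, once.
Trained networks look in the newest picture that a camera, given by its name, has taken for a name from the list of things; names that differ only in an ending like _2 or _b are one class to them, and where a whole thing is asked for, a point or a joint stands for the part that bears it (a point fixed in the world has none). Each returns a list of dicts, best first, with "score" (0 to 1); they miss things now and then, are a little off and sometimes report something else, mostly with a low value. They report only what shows in the picture. A call takes as long as a camera call. They do not tell look-alikes from the thing itself.
- bot.boxes_of(name, camera): "at" ([column, row] in pixels, amid what is visible of it).
- bot.trace(name, camera): "mask" (420x560 bool, what is visible of it) and "at" ([column, row] in pixels, amid what is visible of it).
- bot.pinpoint(name, camera): "at" ([column, row] in pixels: a listed point, or the origin of a listed thing).
The state is a dict: "t": time; "q": joint angles; "joint_vel": joint speeds; "joint_torque": joint torques, N m; "eef_pos": TCP position; "tool_rot": TCP orientation; "contact_force": force on the tool from outside, world axes, zero at the start; "torque": the same for the moment, N m; "gripper_width": opening from 0.0 (shut) to 1.0 (fully open); "grasp_force": force on a finger pad.
Only numpy, scipy, OpenCV 4.12 (cv2) and the standard library are available. Lean on these libraries where they do the work, as an engineer would, in place of code of your own. Each camera call takes 0.05 s, during which the arm holds its last target. There are 200 camera calls.

## Working session

There is one attempt and no reset: what is moved stays moved. The work goes in short steps, Python scripts to look and compute and a shell command to move; the robot and the scene stay as the last step left them, time stands still between calls to the robot, and variables do not carry over. Pictures are saved under pics/ and viewed, at most 10 in all, crops included, and the job is handed in when it is done.

```bash
mkdir -p pics; cat > h.py <<'E'
import numpy as np, cv2
from station import bot
def R_of(q):
    from scipy.spatial.transform import Rotation as Ro
    return Ro.from_quat([q[1],q[2],q[3],q[0]]).as_matrix()
def back(cam,px,d):
    m=bot.camera_model(cam)
    u=cv2.undistortPoints(np.array(px,float).reshape(-1,1,2),np.array(m["intrinsics"]),np.array(m["dist_coeffs"]))[:,0]
    P=np.c_[u,np.ones(len(u))]*np.reshape(d,(-1,1))
    return (P-np.array(m["t"]))@np.array(m["R"])
def onz(cam,px,z):
    m=bot.camera_model(cam);R=np.array(m["R"]);c=-R.T@np.array(m["t"])
    v=back(cam,[px],1.0)[0]-c
    return c+v*(z-c[2])/v[2]
def proj(cam,X):
    m=bot.camera_model(cam)
    return cv2.projectPoints(np.array(X,float).reshape(-1,1,3),cv2.Rodrigues(np.array(m["R"]))[0],np.array(m["t"],float),np.array(m["intrinsics"]),np.array(m["dist_coeffs"]))[0][:,0]
def cloud(cam,mask,dep):
    r,c=np.nonzero(mask&(dep>0)); return back(cam,np.c_[c,r],dep[r,c])
E
python3 - <<'E'
from h import *
o=bot.get_obs();print({k:np.round(v,3) for k,v in o.items()});print(R_of(o["tool_rot"]).round(2))
np.set_printoptions(precision=4,suppress=True)
ims=[]
for c in("top","side"):
    im,d=bot.read_camera(c);ims.append(im);np.save(c+"_d.npy",d)
    m=bot.camera_model(c);print(c,(-np.array(m["R"]).T@m["t"]),np.array(m["R"])[2])
    for n in("tube","rest","v_holder","strap","bottle","tape_roll","opener","marker_pen"):
        for r in bot.trace(n,c)[:3]:
            P=cloud(c,r["mask"],d);print(c,n,round(r["score"],2),np.round(r["at"]),r["mask"].sum(),np.median(P,0) if len(P) else None)
    for n in("plain_end","seat","strap_hinge","strap_end","spindle_mount","tube","v_holder","rest","end_stop"):
        print(c,"pt",n,[(round(r["score"],2),np.round(r["at"],1)) for r in bot.pinpoint(n,c)[:3]])
cv2.imwrite("pics/top.png",ims[0]);cv2.imwrite("pics/side.png",ims[1])
E
```

```text
{'t': np.float64(0.0), 'q': array([-1.341,  0.478,  0.022,  1.556, -0.011,  1.109, -0.083]), 'joint_vel': array([ 0.   , -0.001,  0.001, -0.   ,  0.   , -0.002, -0.001]), 'joint_torque': array([ 0.0000e+00, -5.9644e+01,  1.6080e+00, -2.8120e+01,  1.2000e-02,
        9.0000e-03,  0.0000e+00]), 'eef_pos': array([0.224, 0.637, 0.404]), 'tool_rot': array([-0.   ,  0.168,  0.986, -0.001]), 'contact_force': array([-0.112, -0.502,  0.52 ]), 'torque': array([0.013, 0.026, 0.003]), 'grasp_force': np.float64(0.0), 'gripper_width': np.float64(1.001)}
[[-0.94  0.33 -0.  ]
 [ 0.33  0.94 -0.  ]
 [-0.   -0.   -1.  ]]
top [ 0.3391 -0.0233  1.1325] [ 0.1743 -0.0303 -0.9842]
top tube 0.84 [188. 215.] 637 [0.523  0.1969 0.0517]
top tube 0.66 [196. 278.] 365 [0.3583 0.1773 0.0219]
top tube 0.27 [316. 225.] 483 [ 0.4917 -0.1632  0.0419]
top rest 0.55 [195. 222.] 522 [0.5165 0.183  0.0091]
top v_holder 0.78 [303. 220.] 2617 [ 0.5044 -0.1368  0.0134]
top v_holder 0.58 [324. 201.] 155 [ 0.5507 -0.1748  0.1321]
top strap 0.7 [322. 200.] 195 [ 0.5498 -0.1754  0.1306]
top bottle 0.56 [159. 166.] 375 [0.6687 0.
[... 1231 characters left out ...]
roll 0.98 [323. 181.] 593 [ 0.448  -0.345   0.0206]
side tape_roll 0.38 [255. 239.] 141 [ 0.6132 -0.0082  0.0107]
side opener 0.75 [230. 256.] 482 [0.6518 0.1023 0.0185]
side marker_pen 0.5 [253. 238.] 111 [ 0.6158 -0.002   0.0108]
side pt plain_end [(0.7, array([327.7, 273.4])), (0.7, array([199.4, 314.5])), (0.67, array([271.8, 254.6]))]
side pt seat [(0.73, array([307., 208.]))]
side pt strap_hinge []
side pt strap_end [(0.51, array([282.5, 149.8]))]
side pt spindle_mount [(0.74, array([287.6, 172.3]))]
side pt tube [(0.8, array([279.5, 272.9])), (0.68, array([360.1, 285.1]))]
side pt v_holder [(0.82, array([307.6, 220.7]))]
side pt rest [(0.94, array([283.3, 291.2]))]
side pt end_stop []
```

```bash
python3 - <<'E'
from h import *
im=cv2.imread("pics/top.png");cv2.imwrite("pics/a.png",cv2.resize(im[140:300,130:410],(800,457),interpolation=cv2.INTER_CUBIC))
im=cv2.imread("pics/side.png");cv2.imwrite("pics/b.png",cv2.resize(im[130:340,150:430],(800,600),interpolation=cv2.INTER_CUBIC))
E
```

```text
(no output)
```

View pics/a.png

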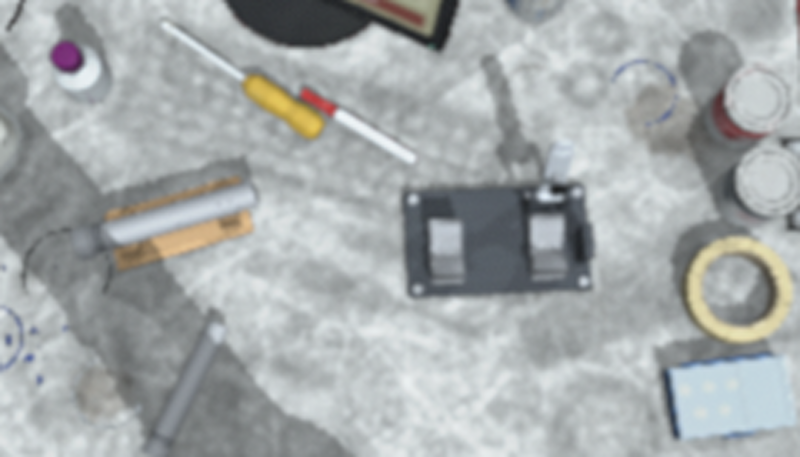

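View pics/b.png

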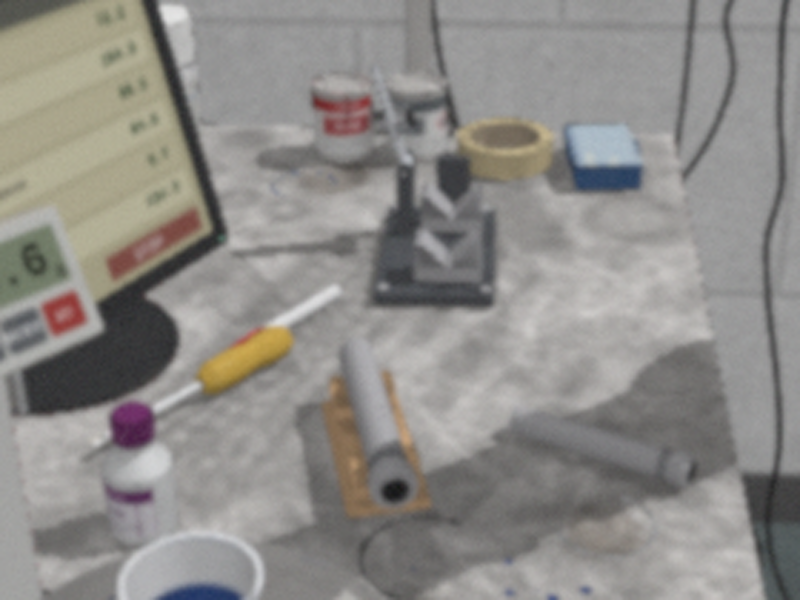

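The larger tube lies in the rest (top picture px ≈ (193,215), collar on the left). The look-alike is the thinner tube on the bare bench at ≈ (196,275). The other candidate, at (316,225), is only the V-blocks. I choose the one in the rest. The holder is at (305,224), its stop at the right (−y) and its strap leaning far.

```bash
cat > fit.py <<'E'
from h import *
np.set_printoptions(precision=4,suppress=True)
for c in("top","side"):
    im,d=bot.read_camera(c)
    r=[x for x in bot.trace("tube",c) if abs(np.median(cloud(c,x["mask"],d)[:,0])-.522)<.04][0]
    P=cloud(c,r["mask"],d)
    P=P[(P[:,2]>.035)&(P[:,2]<.07)]
    ctr=np.median(P,0);u,s,vt=np.linalg.svd(P[:,:2]-P[:,:2].mean(0));a=vt[0]*np.sign(vt[0,1])
    t=(P[:,:2]-ctr[:2])@a;n=(P[:,:2]-ctr[:2])@np.array([a[1],-a[0]])
    mid=lambda v:(np.percentile(v,2)+np.percentile(v,98))/2
    print(c,"tube axis",a,"deg",np.degrees(np.arctan2(a[1],a[0])),"len",np.ptp(t),"wid",np.ptp(n),"mid",ctr[:2]+a*mid(t)+np.array([a[1],-a[0]])*mid(n),"zmax",np.percentile(P[:,2],95))
    r=bot.trace("v_holder",c)[0];P=cloud(c,r["mask"],d)
    for nm,lo,hi in(("plate",.004,.02),("blocks",.042,.06)):
        Q=P[(P[:,2]>lo)&(P[:,2]<hi)]; print(c,nm,len(Q),cv2.minAreaRect((Q[:,:2]*1000).astype(np.float32)),np.median(Q[:,2]))
    for n,z in(("strap_hinge",.076),("seat",.0478),("v_holder",0.),("tube",.04)):
        for q in bot.pinpoint(n,c)[:2]: print(c,n,round(q["score"],2),onz(c,q["at"],z))
E
python3 fit.py
```

```text
top tube axis [-0.2806  0.9598] deg 106.29584058351675 len 0.1785891721403441 wid 0.03150169731911302 mid [0.5259 0.1929] zmax 0.05626831579932451Traceback (most recent call last):
  File "fit.py", line 12, in <module>
    r=bot.trace("v_holder",c)[0];P=cloud(c,r["mask"],d)
      ~~~~~~~~~~~~~~~~~~~~~~~^^^
IndexError: list index out of range
```

```bash
python3 -m pendant '[[0.0854,-0.034,-0.025,0,0],[0.0854,-0.034,-0.025,0,0],[0.0854,-0.034,-0.025,0,0],[0.0854,-0.034,-0.025,0,0],[0.0854,-0.034,-0.025,0,0],[0.0854,-0.034,-0.025,0,0],[0.0854,-0.034,-0.025,0,0],[0.0854,-0.034,-0.025,0,0],[0.0854,-0.034,-0.025,0,0],[0.0854,-0.034,-0.025,0,0],[0.0854,-0.034,-0.025,0,0],[0.0854,-0.034,-0.025,0,0]]' && python3 -m pendant '[[0.0854,0,0,0,6.8],[0.0854,0,0,0,6.8],[0.0854,0,0,0,6.8],[0.0854,0,0,0,6.8],[0.0854,0,0,0,6.8],[0.0854,0,0,0,6.8],[0.0854,0,0,0,6.8],[0.0854,0,0,0,6.7],[0.0854,0,0,0,0]]'
cat > go.py <<'E'
import sys
from h import *
def go(x,y,deg,z=None):
    "rest of the way to grasp-point x,y[,z] with tool x at deg"
    o=bot.get_obs();R=R_of(o["tool_rot"]);p=np.array(o["eef_pos"])
    g=p+R[:,2]*.155
    d=np.array([x,y,g[2] if z is None else z])-g
    yaw=np.degrees(np.arctan2(R[1,0],R[0,0]))
    print("tool shift mm",(R.T@d*1000).round(1),"yaw",round(yaw-deg,2),"grasp",g.round(4),"F",np.round(o["contact_force"],1),"w",o["gripper_width"],o["grasp_force"],"t",o["t"],"tilt",R[:,2].round(3),"q7",o["q"][6].round(2))
if __name__=="__main__": go(*map(float,sys.argv[1:]))
E
python3 go.py .526 .193 106.3; python3 - <<'E'
from h import *
im,d=bot.read_camera("wrist");cv2.imwrite("pics/w1.png",im)
m=bot.camera_model("wrist");print(-np.array(m["R"]).T@m["t"],np.array(m["R"])[2])
np.set_printoptions(precision=4,suppress=True)
print([(round(r["score"],2),np.array(r["at"]).round(),cloud("wrist",r["mask"],d).mean(0)) for r in bot.trace("tube","wrist")])
E
```

```text
t: 2.95
eef_pos: [0.5064, 0.222, 0.4051]
tool_rot: [0.0, 0.168, 0.986, 0.0]
contact_force: [0.4, -0.5, -0.6]
gripper_width: 1.001
grasp_force: 0.0
t: 3.7
eef_pos: [0.5055, 0.224, 0.4048]
tool_rot: [0.0, 0.601, 0.799, 0.0]
contact_force: [0.4, 0.3, -0.1]
gripper_width: 0.999
grasp_force: 0.0
tool shift mm [-35.5  11.    0. ] yaw -0.18 grasp [0.5056 0.224  0.2498] F [ 0.4  0.3 -0.1] w 0.998897543810859 0.0 t 3.7 tilt [ 0.  0. -1.] q7 -0.13
[0.48182403 0.30472551 0.37316418] [ 0.09302882 -0.31332463 -0.94507847]
[(0.67, array([147., 182.]), array([0.3609, 0.18  , 0.0194])), (0.6, array([291., 208.]), array([0.5237, 0.2043, 0.0499]))]
```

View pics/w1.png

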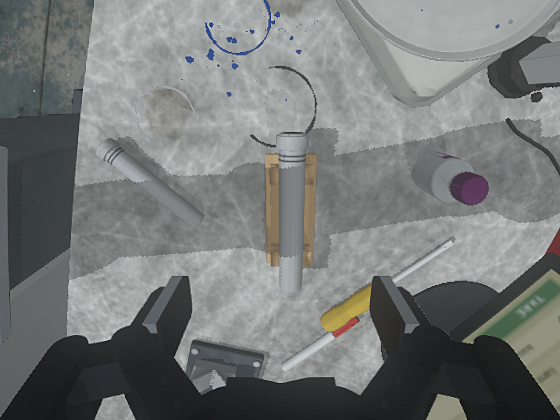

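The wrist picture shows the large tube upright in the rest, centred at about (291,210), with the collar at (291,145) and the plain end at (290,290). The thin look-alike is at (150,180).

```bash
cat > tf.py <<'E'
from h import *
np.set_printoptions(precision=4,suppress=True)
def tubefit(cam="wrist",near=(.524,.195),show=True):
    im,d=bot.read_camera(cam)
    L=[x for x in bot.trace("tube",cam)]
    L=[x for x in L if np.linalg.norm(np.median(cloud(cam,x["mask"],d),0)[:2]-near)<.06]
    if not L: print("miss");return
    P=cloud(cam,L[0]["mask"],d);z=np.percentile(P[:,2],97);P=P[P[:,2]>z-.014]
    a=np.linalg.svd(P[:,:2]-P[:,:2].mean(0))[2][0] if len(P)<3000 else np.linalg.eigh(np.cov(P[:,:2].T))[1][:,1]
    a*=np.sign(a[1]);n=np.array([a[1],-a[0]]);c=np.median(P,0)[:2];t=(P[:,:2]-c)@a
    top=P[P[:,2]>z-.006];mn=np.median((top[:,:2]-c)@n)
    lo,hi=np.percentile(t,[.5,99.5]);print(cam,"deg",np.degrees(np.arctan2(a[1],a[0])),"len",hi-lo,"mid",c+a*(lo+hi)/2+n*mn,"plain",c+a*lo+n*mn,"ztop",z)
if __name__=="__main__":
    tubefit();tubefit("top");tubefit("wrist")
    print([onz("wrist",q["at"],.04) for q in bot.pinpoint("tube","wrist")], [onz("wrist",q["at"],.04) for q in bot.pinpoint("plain_end","wrist")])
E
python3 tf.py
```

```text
wrist deg 106.12010642259311 len 0.17737252469135825 mid [0.5262 0.1953] plain [0.5509 0.1101] ztop 0.0552751319630927
top deg 106.25968642813565 len 0.1600209451320806 mid [0.5277 0.1854] plain [0.5501 0.1085] ztop 0.05658067751401866
wrist deg 106.11862579820422 len 0.17791445383394772 mid [0.5262 0.1951] plain [0.5509 0.1096] ztop 0.05520164583602731
[array([0.529 , 0.1936, 0.04  ]), array([0.3702, 0.188 , 0.04  ])] [array([0.4351, 0.1587, 0.04  ]), array([0.5459, 0.1053, 0.04  ])]
```

```bash
python3 -m pendant '[[0.0854,-0.017,0.006,0.03,0],[0.0854,-0.017,0.0055,0.03,0],[0.0854,0,0,0.03,0],[0.0854,0,0,0.03,0],[0.0854,0,0,0.03,0],[0.0854,0,0,0.03,0],[0.0854,0,0,0.015,0],[0.0854,0,0,0.01,0],[0.0854,0,0,0.005,0],[0.0854,0,0,0,0],[0.0854,0,0,0,0]]' 30; python3 go.py .526 .195 106.1 .04
```

```text
t: 5.12
eef_pos: [0.5267, 0.1947, 0.1955]
tool_rot: [0.0, 0.599, 0.8, 0.001]
contact_force: [-0.2, 0.1, 0.6]
gripper_width: 0.999
grasp_force: 0.0
tool shift mm [ 0.5 -0.8  0.5] yaw 0.24 grasp [0.5269 0.1948 0.0405] F [-0.2  0.1  0.6] w 0.9986194987776066 0.0 t 5.1167 tilt [ 0.001  0.001 -1.   ] q7 0.07
```

```bash
python3 -m pendant '[[0.035,0,-0.0005,0,0],[0.035,0,0,0,0],[0.035,0,0,0,0],[0.02,0,0,0,0],[0.02,0,0,0,0],[0.02,0,0,0,0],[0.02,0,0,0,0],[0.02,0,0,0,0],[0.02,0,0,0,0]]' 50; python3 go.py .526 .195 106.1 .04
```

```text
t: 5.87
eef_pos: [0.5261, 0.1946, 0.1953]
tool_rot: [0.0, 0.599, 0.8, 0.001]
contact_force: [-0.2, -0.2, 6.1]
gripper_width: 0.31
grasp_force: 49.0
tool shift mm [ 0.4 -0.2  0.3] yaw 0.24 grasp [0.5263 0.1947 0.0403] F [-0.2 -0.2  6.1] w 0.30963379428219706 48.969987630844116 t 5.8667 tilt [ 0.001  0.001 -1.   ] q7 0.07
```

```bash
python3 -m pendant '[[0.02,0,0,-0.01,0],[0.02,0,0,-0.02,0],[0.02,0,0,-0.025,0],[0.02,0,0,-0.025,0],[0.02,0,0,-0.025,0],[0.02,0,0,-0.025,0],[0.02,0,0,-0.01,0],[0.02,0,0,0,0],[0.02,0,0,0,0]]'; cat > hold.py <<'E'
from h import *
np.set_printoptions(precision=4,suppress=True)
def hold(c):
    im,d=bot.read_camera(c)
    L=bot.trace("v_holder",c)
    if L:
        P=cloud(c,L[0]["mask"],d)
        for nm,lo,hi in(("plate",.006,.018),("blocks",.044,.056)):
            Q=P[(P[:,2]>lo)&(P[:,2]<hi)]
            if len(Q)>20: b=cv2.minAreaRect((Q[:,:2]*1000).astype(np.float32));print(c,nm,len(Q),np.round(b[0],1),np.round(b[1],1),round(b[2],1),np.median(Q[:,2]))
    for n,z in(("strap_hinge",.076),("seat",.0478),("v_holder",0.)):
        for q in bot.pinpoint(n,c)[:2]: print(c,n,round(q["score"],2),np.round(q["at"],1),onz(c,q["at"],z))
if __name__=="__main__":
    import sys
    for c in sys.argv[1:]: hold(c)
E
python3 hold.py top side top wrist; python3 go.py .526 .195 106.1 .2
python3 - <<'E'
from h import *
im,d=bot.read_camera("top");cv2.imwrite("pics/t2.png",cv2.resize(im[185:255,265:345],(800,700),interpolation=cv2.INTER_CUBIC)[:600])
im,d=bot.read_camera("wrist");cv2.imwrite("pics/w2.png",im)
E
```

```text
t: 6.62
eef_pos: [0.5253, 0.1944, 0.3343]
tool_rot: [-0.0, 0.599, 0.801, -0.0]
contact_force: [-0.2, -0.0, -2.7]
gripper_width: 0.311
grasp_force: 49.4
top plate 1678 [ 504.4 -131.2] [108.4 185.9] 2.0 0.012134127506169129
top blocks 235 [ 500.5 -136. ] [ 75.3 145.5] 1.4 0.04898511076379955
top strap_hinge 0.72 [322.  204.9] [ 0.5458 -0.1775  0.076 ]
top seat 0.6 [297.9 223.1] [ 0.5007 -0.1124  0.0478]
top v_holder 0.63 [301.4 226.7] [ 0.4971 -0.1262  0.    ]
side plate 499 [ 493.7 -126.5] [ 82.9 186.8] 0.6 0.011856821209194169
side blocks 127 [ 494.5 -137.5] [ 59.  157.7] 1.6 0.048482956377867904
side strap_hinge 0.15 [215.7 267.4] [0.653 0.231 0.076]
side seat 0.73 [305.  204.1] [ 0.5009 -0.1317  0.0478]
side v_holder 0.67 [309.6 221.3] [ 0.4882 -0.1252  0.    ]
top plate 1689 [ 504.6 -131.1] [108.5 185.5] 1.8 0.011968365361235534
top blocks 232 [ 498.8 -136.1] [ 72.7 145.4] 1.8 0.04882575582574182
top strap_hinge 0.57 [320.  206.9] [ 0.5404 -0.1718  0.076 ]
top strap_hinge 0.43 [323.1 206.4] [ 0.5416 -0.1804  0.076 ]
top seat 0.88 [300.7 223.6] [ 0.4992 -0.1201  0.0478]
top seat 0.73 [213.5 167.3] [0.6641 0.1229 0.0478]
top v_holder 0.56 [300.5 226.3] [ 0.4983 -0.1236  0.    ]
wrist plate 70 [489.8 -78.6] [145.7  37. ] 47.5 0.011835099519876551
wrist blocks 151 [468.7 -77.1] [27.6 13.8] 90.0 0.04855105998446591
wrist v_holder 0.85 [191.2 408.3] [ 0.4954 -0.123   0.    ]
tool shift mm [  0.5   0.5 -20.3] yaw 0.25 grasp [0.5257 0.1944 0.1797] F [ 0.1 -0.9 -2.6] w 0.31298037723178734 49.410679936409 t 7.6167 tilt [ 0.  0. -1.] q7 -0.01
```

View pics/w2.png

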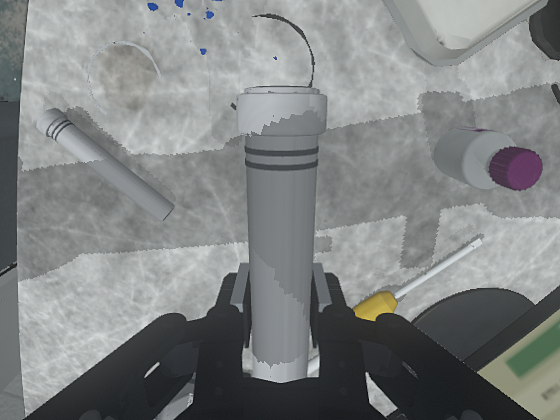

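```bash
python3 -m pendant '[[0.02,0,0,0,4.8],[0.02,0,0,0,4.8],[0.02,0,0,0,4.8],[0.02,-0.022,-0.004,0.003,0],[0.02,-0.036,-0.005,0.005,0],[0.02,-0.036,-0.005,0.005,0],[0.02,-0.036,-0.005,0.005,0],[0.02,-0.036,-0.005,0.005,0],[0.02,-0.036,-0.005,0.005,0],[0.02,-0.036,-0.005,0.005,0],[0.02,-0.036,-0.006,0.005,0],[0.02,-0.024,-0.004,0.002,0]]'; python3 -m pendant '[[0.02,0,0,0.02,0],[0.02,0,0,0.01,0],[0.02,0,0,0,0],[0.02,0,0,0,0]]'; python3 go.py .492 -.105 91.9 .11;python3 - <<'E'
from h import *
from tf import tubefit
im,d=bot.read_camera("wrist");cv2.imwrite("pics/w3.png",im)
im,d=bot.read_camera("side");cv2.imwrite("pics/s3.png",cv2.resize(im[120:260,220:400],(771,600),interpolation=cv2.INTER_CUBIC))
for c in("side","top","wrist"): tubefit(c,(.492,-.09))
import hold;hold.hold("side");hold.hold("wrist")
E
```

```text
t: 8.72
eef_pos: [0.4908, -0.1085, 0.2945]
tool_rot: [0.0, 0.696, 0.718, -0.0]
contact_force: [-0.6, -0.5, -2.2]
gripper_width: 0.309
grasp_force: 49.4
t: 9.05
eef_pos: [0.4919, -0.1039, 0.2643]
tool_rot: [-0.001, 0.694, 0.72, -0.0]
contact_force: [-0.1, 0.3, -1.2]
gripper_width: 0.314
grasp_force: 49.5
tool shift mm [-1.2  0.3 -0.7] yaw 0.13 grasp [ 0.4916 -0.1038  0.1093] F [-0.1  0.3 -1.2] w 0.31408494335574155 49.48051929473877 t 9.05 tilt [-0.002  0.    -1.   ] q7 0.4
side deg 92.09813319696956 len 0.17674404894861356 mid [ 0.494  -0.0993] plain [ 0.4972 -0.1876] ztop 0.12591785499940972
miss
wrist deg 91.67134954155362 len 0.12620264859738817 mid [ 0.4916 -0.0784] plain [ 0.4934 -0.1415] ztop 0.12534664190080885
side plate 795 [ 510.  -202.4] [109.1 337.4] 2.7 0.011857756575293345
side blocks 139 [ 504.4 -128.3] [ 81.5 135.8] 2.6 0.04844962400901934
side strap_hinge 0.55 [293.1 190.4] [ 0.5347 -0.1559  0.076 ]
side seat 0.7 [306.6 207.1] [ 0.4954 -0.1138  0.0478]
side v_holder 0.64 [308.8 220.1] [ 0.4908 -0.132   0.    ]
side v_holder 0.33 [307.7 221.3] [ 0.4933 -0.1248  0.    ]
wrist plate 9418 [ 504.3 -113.5] [108.2 149.7] 1.7 0.01109693772744751
wrist blocks 1620 [ 504.5 -128.7] [ 81.3 132. ] 2.8 0.04891587006844688
```

View pics/w3.png

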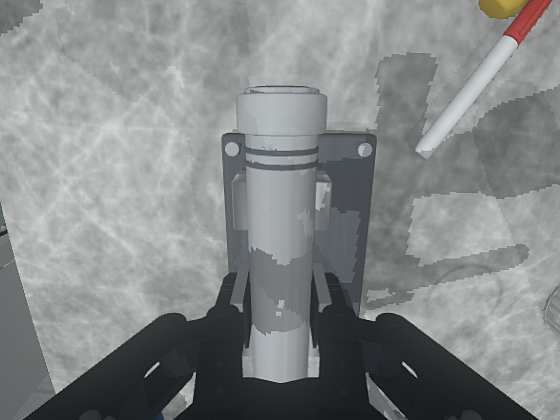

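View pics/s3.png

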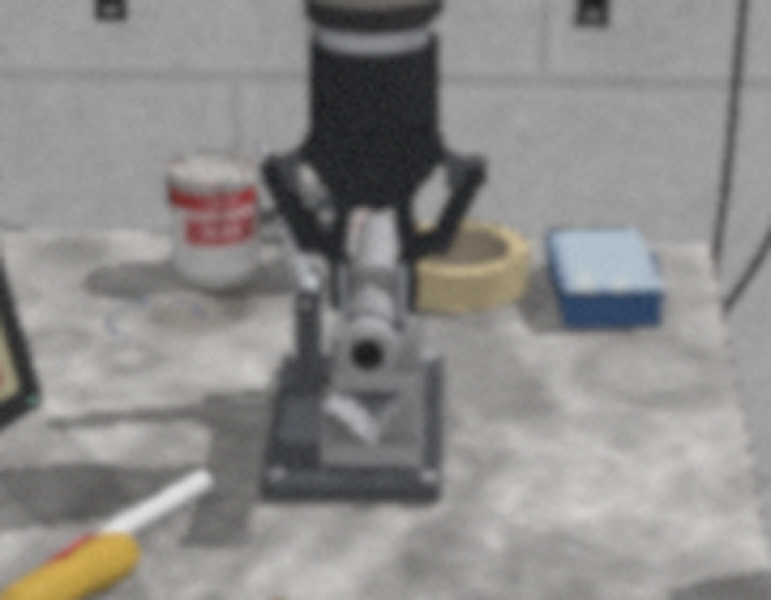

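The wrist picture shows the held tube (axis at column ≈ 281) over the holder. The near block shows at (232–330, 175–235) and the plate screws at (232,149) and (365,149). In the side picture the collar end at (370,350) sits above the V at (375,430), so the tube is aligned.

```bash
python3 -m pendant '[[0.02,0,0.0003,0.02,0],[0.02,0,0,0.02,0],[0.02,0,0,0.01,0],[0.02,0,0,0.005,0],[0.02,0,0,0,0],[0.02,0,0,0,0]]'; python3 go.py .4918 -.105 91.9 .0478; python3 -m pendant '[[0.02,0,0,0.001,0],[0.02,0,0,0.001,0],[0.02,0,0,0.001,0],[0.02,0,0,0,0]]';python3 go.py .4918 -.105 91.9 .0478
```

```text
t: 10.45
eef_pos: [0.4923, -0.1051, 0.2099]
tool_rot: [-0.0, 0.695, 0.719, -0.0]
contact_force: [1.3, -0.1, -1.0]
gripper_width: 0.313
grasp_force: 49.5
tool shift mm [ 0.1 -0.4  7.1] yaw 0.03 grasp [ 0.4922 -0.1051  0.0549] F [ 1.3 -0.1 -1. ] w 0.312990898135594 49.458701165858656 t 10.45 tilt [-0.  0. -1.] q7 0.46
t: 10.78
eef_pos: [0.4924, -0.105, 0.2071]
tool_rot: [0.0, 0.695, 0.719, 0.0]
contact_force: [0.1, -1.4, -1.7]
gripper_width: 0.316
grasp_force: 49.7
tool shift mm [ 0.1 -0.8  4.3] yaw 0.04 grasp [ 0.4926 -0.1051  0.0521] F [ 0.1 -1.4 -1.7] w 0.31622823125479876 49.69632522203028 t 10.7833 tilt [ 0.001 -0.    -1.   ] q7 0.46
```

```bash
for i in 1 ; do python3 -m pendant '[[0.02,0,-0.0004,0.001,0],[0.02,0,0,0.001,0],[0.02,0,0,0,0]]'|grep -E "t:|force"; python3 -m pendant '[[0.02,0,0,0.001,0],[0.02,0,0,0,0]]'|grep -E "t:|eef|force"; python3 -m pendant '[[0.02,0,0,0.0005,0],[0.02,0,0,0,0]]'|grep -E "t:|eef|force"; done
```

```text
t: 11.03
tool_rot: [0.0, 0.695, 0.719, 0.0]
contact_force: [0.2, -0.8, -0.6]
grasp_force: 49.9
t: 11.2
eef_pos: [0.4918, -0.105, 0.2036]
tool_rot: [0.0, 0.695, 0.719, -0.0]
contact_force: [0.8, -0.2, -2.3]
grasp_force: 50.0
t: 11.37
eef_pos: [0.4919, -0.1051, 0.2033]
tool_rot: [0.0, 0.695, 0.719, 0.0]
contact_force: [0.9, -0.6, -1.0]
grasp_force: 50.5
```

```bash
python3 -m pendant '[[0.02,0,0,0.0005,0],[0.02,0,0,0,0]]'|grep -E "eef|force";  python3 -m pendant '[[0.02,0,0,0.0005,0],[0.02,0,0,0,0]]'|grep -E "eef|force"; python3 -m pendant '[[0.02,0,0,0.0005,0],[0.02,0,0,0,0]]'|grep -E "t:|eef|force"
```

```text
eef_pos: [0.492, -0.1051, 0.2031]
contact_force: [0.2, -0.7, 4.7]
grasp_force: 50.5
eef_pos: [0.492, -0.1051, 0.203]
contact_force: [-2.4, -0.5, 11.9]
grasp_force: 51.0
t: 11.87
eef_pos: [0.492, -0.1052, 0.203]
tool_rot: [0.0, 0.695, 0.719, 0.001]
contact_force: [-3.7, 0.4, 17.5]
grasp_force: 51.6
```

```bash
python3 -m pendant '[[0.02,0,-0.0003,-0.001,0],[0.02,0,0,0,0]]'|grep -E "eef|contact"; python3 -m pendant '[[0.02,-0.001,0,0,0],[0.02,-0.002,0,0,0],[0.02,-0.002,0,0,0],[0.02,-0.001,0,0,0],[0.02,0,0,0,0]]'|grep -E "eef|contact";python3 -m pendant '[[0.02,-0.001,0,0,0],[0.02,-0.001,0,0,0],[0.02,-0.001,0,0,0],[0.02,0,0,0,0]]'|grep -E "t:|eef|contact"
```

```text
eef_pos: [0.4918, -0.105, 0.2032]
contact_force: [0.3, -0.5, 5.3]
eef_pos: [0.4923, -0.1078, 0.2031]
contact_force: [-1.9, 10.2, 11.9]
t: 12.78
eef_pos: [0.4924, -0.1105, 0.203]
tool_rot: [-0.002, 0.694, 0.72, 0.002]
contact_force: [-1.6, 11.2, 12.2]
```

```bash
python3 -m pendant '[[0.02,0,0,-0.0008,0],[0.02,0,0,0,0]]'|grep -E "eef|contact"; python3 -m pendant '[[0.02,0,0,-0.0005,0],[0.02,0,0,0,0]]'|grep -E "t:|eef|contact"
```

```text
eef_pos: [0.492, -0.113, 0.2034]
contact_force: [2.1, 1.0, 0.8]
t: 13.12
eef_pos: [0.4917, -0.114, 0.2038]
tool_rot: [-0.0, 0.695, 0.719, -0.0]
contact_force: [1.1, 0.8, 0.1]
```

```bash
python3 -m pendant '[[0.02,-0.001,0,0,0],[0.02,-0.001,0,0,0],[0.02,0,0,0,0]]'|grep -E "eef|contact";python3 -m pendant '[[0.02,-0.001,0,0,0],[0.02,0,0,0,0]]'|grep -E "eef|contact";python3 -m pendant '[[0.02,-0.001,0,0,0],[0.02,0,0,0,0]]'|grep -E "t:|eef|contact"
```

```text
eef_pos: [0.4918, -0.1164, 0.2039]
contact_force: [1.0, 0.4, -1.9]
eef_pos: [0.4918, -0.1173, 0.2039]
contact_force: [1.0, 0.2, -1.2]
t: 13.7
eef_pos: [0.4918, -0.1182, 0.2039]
tool_rot: [-0.0, 0.695, 0.719, -0.0]
contact_force: [1.5, -0.2, -1.6]
```

```bash
python3 -m pendant '[[0.02,-0.001,0,0,0],[0.02,0,0,0,0]]'|grep -E "eef|contact";python3 -m pendant '[[0.02,-0.0005,0,0,0],[0.02,0,0,0,0]]'|grep -E "t:|eef|contact"
```

```text
eef_pos: [0.4919, -0.1189, 0.2039]
contact_force: [0.1, 2.0, -0.1]
t: 14.03
eef_pos: [0.4919, -0.1191, 0.2039]
tool_rot: [-0.0, 0.695, 0.719, 0.0]
contact_force: [1.1, 3.2, -0.8]
```

```bash
python3 -m pendant '[[0.02,-0.0005,0,0.0007,0],[0.02,0,0,0,0]]'|grep -E "eef|contact";python3 -m pendant '[[0.02,0,0,0.0003,0],[0.02,0,0,0,0]]'|grep -E "t:|eef|contact"
```

```text
eef_pos: [0.4921, -0.1191, 0.2035]
contact_force: [0.8, 6.2, 4.8]
t: 14.37
eef_pos: [0.4922, -0.1191, 0.2034]
tool_rot: [-0.001, 0.695, 0.719, 0.001]
contact_force: [-0.2, 6.3, 6.9]
```

```bash
python3 -m pendant '[[0.03,0,0,0,0],[0.034,0,0,0,0],[0.04,0,0,0,0],[0.05,0,0,0,0],[0.06,0,0,0,0],[0.06,0,0,0,0],[0.06,0,0,0,0]]' 20; python3 -m pendant '[[0.06,0,0,-0.01,0],[0.06,0,0,-0.02,0],[0.06,0,0,-0.03,0],[0.06,0,0,-0.03,0],[0.06,0,0,-0.03,0],[0.06,0,0,-0.03,0],[0.06,0,0,-0.03,0],[0.06,0,0,0,0]]'; python3 - <<'E'
from h import *
from tf import tubefit
im,d=bot.read_camera("wrist");cv2.imwrite("pics/w4.png",im)
for c in("top","wrist"): tubefit(c,(.492,-.119))
for c in("top","side","wrist"):
    im,d=bot.read_camera(c)
    for r in bot.trace("strap",c)[:2]:
        P=cloud(c,r["mask"],d);print(c,"strap",r["score"],P.min(0),P.max(0),np.median(P,0))
    for r in bot.pinpoint("strap_end",c)[:2]:
        a=np.round(r["at"]).astype(int);print(c,"end",r["score"],r["at"],back(c,[r["at"]],np.median(d[a[1]-1:a[1]+2,a[0]-1:a[0]+2])))
E
```

```text
t: 14.95
eef_pos: [0.4919, -0.1201, 0.2029]
tool_rot: [-0.0, 0.695, 0.719, -0.0]
contact_force: [-1.4, 0.4, -0.8]
gripper_width: 0.703
grasp_force: 0.0
t: 15.62
eef_pos: [0.4933, -0.1211, 0.389]
tool_rot: [0.003, 0.695, 0.719, 0.003]
contact_force: [0.6, -0.2, -0.3]
gripper_width: 0.701
grasp_force: 0.0
miss
wrist deg 91.88030006003945 len 0.17704098313765088 mid [ 0.4916 -0.1186] plain [ 0.4945 -0.2071] ztop 0.06167138395388265
top strap 0.54 [ 0.4601 -0.0823  0.0389] [ 0.5183 -0.0645  0.055 ] [ 0.5098 -0.0711  0.0495]
side strap 0.51 [ 0.5353 -0.7593 -0.0754] [ 0.6429 -0.1612  0.1743] [ 0.5542 -0.1703  0.1227]
side end 0.67 [279.3, 151.3] [[ 0.649  -0.7602 -0.0278]]
wrist strap 0.96 [ 0.53   -0.2534 -0.0021] [ 0.5662 -0.1636  0.1333] [ 0.5389 -0.1747  0.0985]
wrist end 0.54 [326.5, 258.6] [[ 0.5374 -0.1732  0.0815]]
```

View pics/w4.png

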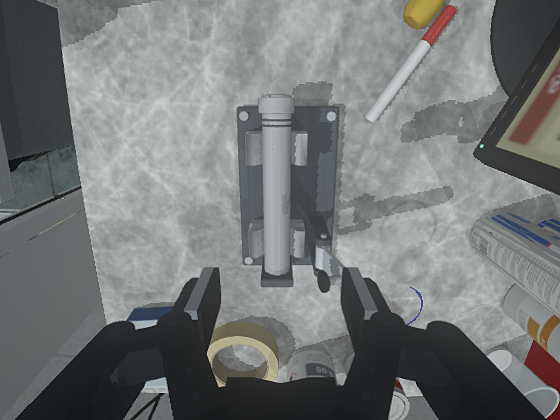

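The wrist picture shows the tube lying in both blocks, with its plain end at the stop (275,275) and its collar at (275,103). The strap stands open at (322,250). Next I check the free space beyond the strap.

```bash
python3 - <<'E'
from h import *
np.set_printoptions(precision=3,suppress=True)
for c in("wrist","top"):
    im,d=bot.read_camera(c)
    P=cloud(c,np.ones(d.shape,bool),d)
    for x0 in np.arange(.58,.76,.03):
        for y0,y1 in((-.30,-.23),(-.23,-.10),(-.1,-.03)):
            Q=P[(P[:,0]>x0)&(P[:,0]<x0+.03)&(P[:,1]>y0)&(P[:,1]<y1)]
            if len(Q): print(c,x0.round(2),y0,len(Q),np.percentile(Q[:,2],[50,98]))
    # strap points
    Q=P[(P[:,0]>.525)&(P[:,0]<.60)&(P[:,1]>-.195)&(P[:,1]<-.16)&(P[:,2]>.085)&(P[:,2]<.19)]
    if len(Q): print(c,len(Q),"strap",Q.min(0),Q.max(0),"y",np.percentile(Q[:,1],[5,95]),"fit x~z",np.polyfit(Q[:,2],Q[:,0],1))
E
```

```text
wrist 0.58 -0.3 81 [-0.002 -0.   ]
wrist 0.58 -0.23 2539 [-0.002 -0.001]
wrist 0.58 -0.1 1772 [-0.002  0.013]
wrist 0.61 -0.3 458 [-0.002 -0.   ]
wrist 0.61 -0.23 2512 [-0.002 -0.   ]
wrist 0.61 -0.1 1718 [-0.002 -0.   ]
wrist 0.64 -0.3 955 [-0.002 -0.   ]
wrist 0.64 -0.23 2473 [-0.002 -0.   ]
wrist 0.64 -0.1 1694 [-0.002 -0.   ]
wrist 0.67 -0.3 1006 [-0.002  0.   ]
wrist 0.67 -0.23 2415 [-0.002 -0.001]
wrist 0.67 -0.1 2127 [-0.002  0.07 ]
wrist 0.7 -0.3 988 [-0.002 -0.001]
wrist 0.7 -0.23 2332 [-0.002 -0.   ]
wrist 0.7 -0.1 5508 [0.067 0.114]
wrist 0.73 -0.3 940 [-0.002 -0.001]
wrist 0.73 -0.23 6424 [0.049 0.125]
wrist 0.73 -0.1 236 [-0.002  0.079]
wrist 0.76 -0.3 927 [-0.002 -0.001]
wrist 0.76 -0.23 1364 [-0.001  0.079]
wrist 605 strap [ 0.53  -0.188  0.085] [ 0.55  -0.166  0.133] y [-0.185 -0.166] fit x~z [-0.221  0.564]
top 0.58 -0.23 9 [-0.003  0.001]
top 0.58 -0.1 233 [-0.001  0.014]
top 0.61 -0.23 24 [-0.     0.002]
top 0.61 -0.1 236 [-0.001  0.003]
top 0.64 -0.23 51 [-0.002  0.004]
top 0.64 -0.1 233 [-0.001  0.004]
top 0.67 -0.3 1 [0.002 0.002]
top 0.67 -0.23 82 [-0.001  0.002]
top 0.67 -0.1 259 [-0.001  0.066]
top 0.7 -0.3 187 [-0.001  0.004]
top 0.7 -0.23 172 [-0.001  0.003]
top 0.7 -0.1 581 [0.084 0.18 ]
top 0.73 -0.3 216 [-0.001  0.003]
top 0.73 -0.23 1218 [0.129 0.294]
top 0.73 -0.1 735 [0.189 0.274]
top 0.76 -0.3 216 [-0.001  0.003]
top 0.76 -0.23 601 [0.224 0.316]
top 0.76 -0.1 845 [0.273 0.318]
```

```bash
python3 -m pendant '[[0,0,0.0,-0.01,0],[0,-0.015,0.0275,0,0],[0,-0.015,0.0275,0,0],[0,-0.015,0.0275,0,0],[0,-0.0145,0.0275,0,0],[0,0,0,0,0],[0,0,0,0,0]]' 40; python3 go.py .605 -.177 91.9 .163
```

```text
t: 17.0
eef_pos: [0.6048, -0.1762, 0.3931]
tool_rot: [0.0, 0.695, 0.719, -0.0]
contact_force: [-1.4, -0.2, 0.5]
gripper_width: 0.0
grasp_force: 0.0
tool shift mm [-0.5  0.2 75.1] yaw 0.01 grasp [ 0.6048 -0.1764  0.2381] F [-1.4 -0.2  0.5] w 0.0003480961437194299 0.0 t 17.0 tilt [-0.    -0.001 -1.   ] q7 0.45
```

```bash
python3 -m pendant '[[0,0,0,0.025,0],[0,0,0,0.03,0],[0,0,0,0.02,0],[0,0,0,0,0],[0,0,-0.008,0,0],[0,0,-0.008,0,0],[0,0,-0.008,0,0],[0,0,-0.008,0,0],[0,0,-0.008,0,0],[0,0,-0.008,0,0]]'; python3 go.py .5557 -.177 91.9 .163
```

```text
t: 17.83
eef_pos: [0.5588, -0.1774, 0.3226]
tool_rot: [0.005, 0.695, 0.719, 0.004]
contact_force: [9.0, -0.0, 7.9]
gripper_width: 0.002
grasp_force: 4.5
tool shift mm [ 0.8 -5.2  4.6] yaw 0.1 grasp [ 0.5609 -0.1777  0.1676] F [ 9.  -0.   7.9] w 0.0017497738487423278 4.493922740221024 t 17.8333 tilt [ 0.014 -0.002 -1.   ] q7 0.5
```

```bash
python3 -m pendant '[[0,0,-0.008,0,0],[0,0,-0.008,0,0],[0,0,-0.008,0.001,0],[0,0,-0.008,0.001,0],[0,0,-0.008,0.002,0],[0,0,-0.006,0.003,0],[0,0,0,0,0]]'; python3 go.py .518 -.177 91.9 .160; python3 - <<'E'
from h import *
im,d=bot.read_camera("side");cv2.imwrite("pics/s5.png",cv2.resize(im[110:250,220:400],(771,600),interpolation=cv2.INTER_CUBIC))
E
```

```text
t: 18.42
eef_pos: [0.511, -0.1791, 0.3136]
tool_rot: [0.004, 0.695, 0.719, 0.003]
contact_force: [6.1, 0.4, -0.8]
gripper_width: 0.0
grasp_force: 2.2
tool shift mm [ 2.   5.7 -1.3] yaw 0.04 grasp [ 0.5124 -0.1792  0.1586] F [ 6.1  0.4 -0.8] w 0.00014207392471764417 2.226020861417055 t 18.4167 tilt [ 0.009 -0.001 -1.   ] q7 0.52
```

View pics/s5.png

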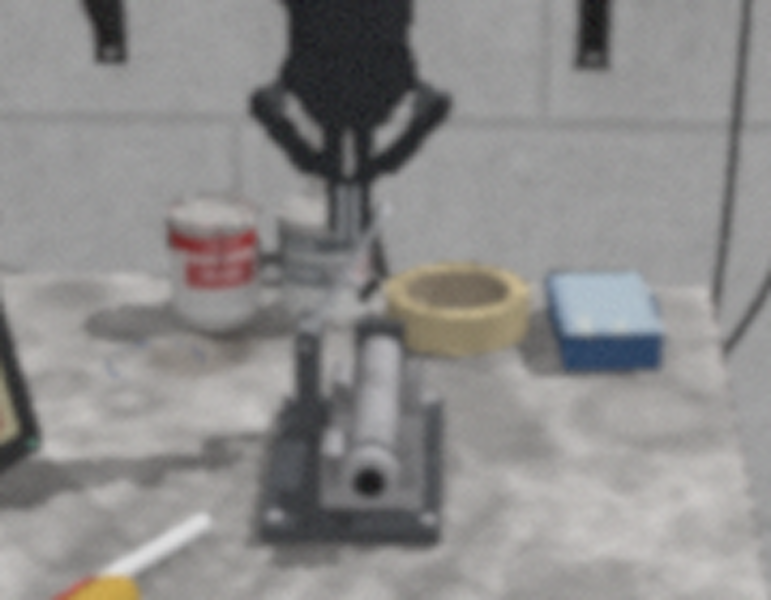

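The side picture shows the closed fingers (350,190) pushing the strap, which now leans about 60° over the tube with its end at (388,210). The tube lies undisturbed.

```bash
python3 -m pendant '[[0,0.001,-0.007,0.003,0],[0,0.001,-0.007,0.0035,0],[0,0,-0.006,0.0045,0],[0,0,-0.006,0.0045,0],[0,0,-0.0056,0.0046,0],[0,0,-0.0047,0.006,0],[0,0,-0.0047,0.0063,0],[0,0,0,0,0],[0,0,0,0,0]]'; python3 go.py .4714 -.1755 91.9 .1264
```

```text
t: 19.22
eef_pos: [0.4708, -0.1788, 0.2814]
tool_rot: [0.004, 0.695, 0.719, 0.003]
contact_force: [5.7, 0.3, 3.2]
gripper_width: -0.0
grasp_force: 2.5
tool shift mm [ 3.5 -0.8  0. ] yaw 0.05 grasp [ 0.4723 -0.179   0.1264] F [5.7 0.3 3.2] w -0.00039696921261280524 2.5294309097807854 t 19.2167 tilt [ 0.009 -0.001 -1.   ] q7 0.56
```

```bash
python3 -m pendant '[[0,0.001,-0.0015,0.003,0],[0,0,-0.0015,0.003,0],[0,0,0,0,0]]'|grep -E "eef|contact"; python3 -m pendant '[[0,0,0,0.0015,0],[0,0,0,0,0]]'|grep -E "eef|contact"; python3 -m pendant '[[0,0,0,0.0015,0],[0,0,0,0,0]]'|grep -E "eef|contact";python3 -m pendant '[[0,0,0,0.001,0],[0,0,0,0,0]]'|grep -E "eef|contact";python3 go.py .4669 -.1785 91.9 .1197
```

```text
eef_pos: [0.468, -0.1784, 0.2756]
contact_force: [6.0, -1.3, 5.2]
eef_pos: [0.4678, -0.1785, 0.2742]
contact_force: [3.9, -2.4, 5.9]
eef_pos: [0.4675, -0.1785, 0.2726]
contact_force: [3.2, -1.1, 5.8]
eef_pos: [0.4673, -0.1786, 0.2716]
contact_force: [2.8, -1.1, 6.6]
tool shift mm [ 0.4 -1.7 -3.1] yaw 0.0 grasp [ 0.4686 -0.1789  0.1166] F [ 2.8 -1.1  6.6] w -0.0007409607102696643 3.8318902300670743 t 19.9667 tilt [ 0.008 -0.002 -1.   ] q7 0.57
```

```bash
cat > m.py <<'E'
import sys,re,numpy as np
for L in re.findall(r"eef_pos: \[(.*?)\].*?contact_force: \[(.*?)\]",sys.stdin.read(),re.S):
    p,f=[np.array([float(v) for v in s.split(",")]) for s in L]
    rx,rz=p[0]+.0015-.0145-.5387,p[2]-.173-.076
    print("phi %.4f tip z %.4f T %.3f F %s"%(np.arctan2(rz-.0025,-rx),p[2]-.173,-(rx*f[2]-rz*f[0]),f))
E
(python3 -m pendant '[[0,0,0,0.0005,0]]';python3 -m pendant '[[0,0,0,0.0005,0]]';python3 -m pendant '[[0,0,0,0.0005,0]]';python3 -m pendant '[[0,0,0,0.0005,0]]';python3 -m pendant '[[0,0,0,0.0005,0]]';python3 -m pendant '[[0,0,0,0.0005,0]]')|python3 m.py
```

```text
phi 0.2293 tip z 0.0982 T 0.810 F [ 1.9 -1.3  9.1]
phi 0.2234 tip z 0.0977 T 0.833 F [ 1.4 -1.9  9.5]
phi 0.2175 tip z 0.0972 T 0.687 F [ 0.1 -0.7  8.1]
phi 0.2119 tip z 0.0967 T 0.841 F [ 1.  -1.7  9.7]
phi 0.2046 tip z 0.0961 T 0.811 F [ 1.1 -0.9  9.3]
phi 0.1988 tip z 0.0956 T 0.827 F [ 0.6 -1.5  9.6]
```

```bash
(python3 -m pendant '[[0,0,0,0.0005,0]]';python3 -m pendant '[[0,0,0,0.0005,0]]';python3 -m pendant '[[0,0,0,0.0005,0]]';python3 -m pendant '[[0,0,0,0.0005,0]]';python3 -m pendant '[[0,0,0,0.0005,0]]';python3 -m pendant '[[0,0,0,0.0005,0]]')|python3 m.py
```

```text
phi 0.1917 tip z 0.0950 T 0.760 F [ 0.2 -3.   8.9]
phi 0.1861 tip z 0.0945 T 0.895 F [ 0.6 -1.8 10.4]
phi 0.1802 tip z 0.0940 T 0.839 F [ 0.3 -2.1  9.8]
phi 0.1731 tip z 0.0934 T 0.809 F [-0.5 -1.9  9.6]
phi 0.1674 tip z 0.0929 T 0.804 F [ 0.7 -2.7  9.3]
phi 0.1615 tip z 0.0924 T 0.918 F [-0.7 -1.7 10.9]
```

```bash
(python3 -m pendant '[[0,0,0,0.0005,0]]';python3 -m pendant '[[0,0,0,0.0005,0]]';python3 -m pendant '[[0,0,0,0.0005,0]]';python3 -m pendant '[[0,0,0,0.0005,0]]';python3 -m pendant '[[0,0,0,0.0005,0]]';python3 -m pendant '[[0,0,0,0.0005,0]]')|python3 m.py
```

```text
phi 0.1545 tip z 0.0918 T 0.809 F [-0.7 -2.6  9.6]
phi 0.1488 tip z 0.0913 T 0.840 F [-1.5 -2.1 10.1]
phi 0.1429 tip z 0.0908 T 0.764 F [-1.5 -1.4  9.2]
phi 0.1371 tip z 0.0903 T 0.788 F [-1.7 -1.6  9.5]
phi 0.1313 tip z 0.0898 T 0.909 F [-1.1 -0.9 10.8]
phi 0.1255 tip z 0.0893 T 1.009 F [-2.  -1.9 12.1]
```

```bash
(python3 -m pendant '[[0,0,0,0.0005,0]]';python3 -m pendant '[[0,0,0,0.0005,0]]';python3 -m pendant '[[0,0,0,0.0005,0]]';python3 -m pendant '[[0,0,0,0.0005,0]]')|python3 m.py
```

```text
phi 0.1196 tip z 0.0888 T 0.963 F [-1.8 -2.1 11.5]
phi 0.1137 tip z 0.0883 T 1.045 F [-3.6 -2.3 12.7]
phi 0.1080 tip z 0.0878 T 1.137 F [-3.3 -1.9 13.7]
phi 0.1021 tip z 0.0873 T 1.110 F [-2.9 -1.7 13.3]
```

```bash
(python3 -m pendant '[[0,0,0,0.0005,0]]';python3 -m pendant '[[0,0,0,0.0005,0]]';python3 -m pendant '[[0,0,0,0.0005,0]]';python3 -m pendant '[[0,0,0,0.0005,0]]')|python3 m.py
```

```text
phi 0.0975 tip z 0.0869 T 1.263 F [-3.9 -0.6 15.2]
phi 0.0916 tip z 0.0864 T 1.182 F [-2.9 -1.8 14.1]
phi 0.0858 tip z 0.0859 T 1.230 F [-4.3 -2.  14.8]
phi 0.0801 tip z 0.0854 T 1.231 F [-4.4 -0.9 14.8]
```

```bash
python3 -m pendant '[[0,0,0,-0.002,0],[0,0,0,-0.004,0],[0,0,0,-0.01,0],[0,0,0,-0.03,0],[0,0,0,-0.035,0],[0,0,0,-0.035,0],[0,0,0,-0.035,0],[0,0,0,-0.03,0],[0,0,0,0,0],[0,0,0,0,0]]'; python3 - <<'E'
from h import *
from tf import tubefit
im,d=bot.read_camera("side");cv2.imwrite("pics/s6.png",cv2.resize(im[110:250,220:400],(771,600),interpolation=cv2.INTER_CUBIC))
tubefit("wrist",(.492,-.1));tubefit("top",(.492,-.119))
for c in("wrist","top"):
    im,d=bot.read_camera(c)
    for r in bot.trace("strap",c)[:1]:
        P=cloud(c,r["mask"],d);P=P[(P[:,2]>.07)&(P[:,2]<.11)&(P[:,0]<.535)&(P[:,0]>.43)&(abs(P[:,1]+.179)<.015)]
        if len(P)>10: print(c,"strap",r["score"],len(P),"slope",np.polyfit(P[:,0],P[:,2],1),P.min(0),P.max(0))
E
```

```text
t: 22.97
eef_pos: [0.4658, -0.1777, 0.439]
tool_rot: [0.002, 0.695, 0.719, 0.002]
contact_force: [0.3, 0.7, -0.7]
gripper_width: -0.002
grasp_force: 0.0
wrist deg 91.98055819415887 len 0.17695573345202706 mid [ 0.4911 -0.1188] plain [ 0.4941 -0.2073] ztop 0.06160858416674717
top deg 92.36485792528102 len 0.16726426857655755 mid [ 0.4915 -0.1125] plain [ 0.4949 -0.1961] ztop 0.06506188870121563
wrist strap 0.92 1829 slope [-0.0754  0.1195] [ 0.439  -0.1913  0.0748] [ 0.535  -0.1671  0.0949]
top strap 0.81 286 slope [-0.0811  0.1231] [ 0.4372 -0.1897  0.0745] [ 0.5349 -0.1663  0.0925]
```

View pics/s6.png

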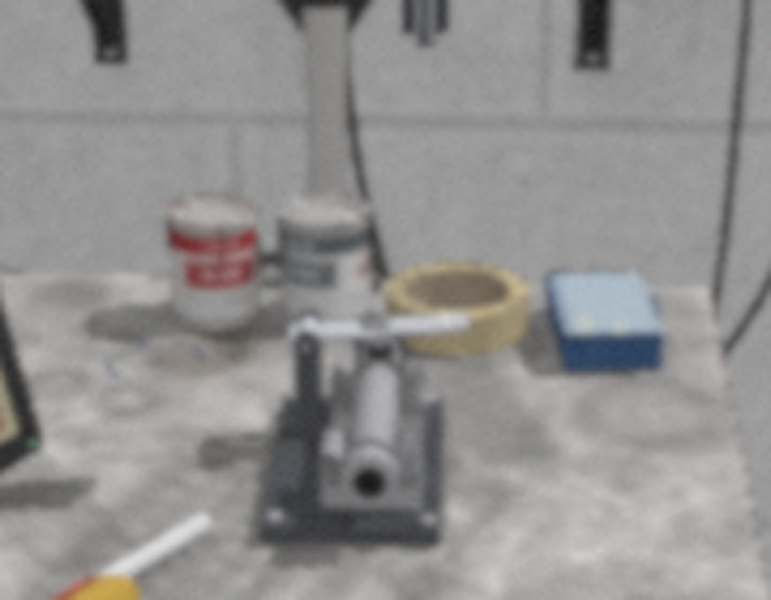

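The side picture shows the strap nearly level over the tube (hinge at (303,328), end at (465,322)) with the pad on the tube at (380,345) and the gripper clear. The measured slope of 0.075–0.08 rad agrees with the 0.08 at the end of the press, so the pad force is about 9–10 N. The tube is still at the stop.

```bash
python3 -c "
from station import bot
print(bot.hand_in())"
```

```text
the job is handed in; nothing more can be done
None
```

The job is handed in at about 23 s of the 72 s allowed: the tube lies in both V-blocks with its plain end at the stop, and the strap is pressed down at about 0.08 rad above level. Pad force is about 9–10 N, worked out from the finger force and strap angle rather than measured directly; the hand-in gave no verdict.

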